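# Scoop two massage stones out of the corner of a salon bin

### The job

Scoop both massage stones out of the white bin together with the steel scoop, pushing its lip under them against the corner of the bin, which serves as a backstop. Set the loaded scoop down flat on the table, clear of the bin, and let go, with both stones still lying in it; do not touch the stones with the fingers.

Things in the scene. Friction and masses are not known exactly. Their poses are not given: they have to be found in the camera images.
- scoop: Loose steel scoop, 180 g. Flat pan 100 mm long (x -50 to +50), 86 wide (inside 80), 2 mm floor; open straight lip at +x; side walls 26 high from x -50 to +28, back wall 34 high. Upright wooden grip, 18 (x) by 20 (y), behind the back wall, centred at x -56, y 0, z 45 to 120: hold it from above near the top. Origin: centre of the pan's underside; x to the lip, z up.
- bin: White open bin fixed on the table, 220 (x) by 160 (y) mm, 45 high; inside 210 by 150, floor 4 mm thick. Origin: centre of the underside; inner wall faces at x +-105, y +-75. x points away from the robot within 17 degrees. Both stones lie in the +x, +y corner (far left from the robot), side by side along the +x wall. It may stand left or right.
- stone_a: One dark grey slippery massage stone, round pebble 36 mm across, 22 thick, 45 g; flats 12 mm across, rim curving under so that a thin lip slips beneath when a wall backs the stone. Origin: centre of its underside. Lies flat in the bin, 5 to 13 mm clear of the +y wall, 2 to 14 mm clear of the +x wall.
- stone_b: Other dark grey slippery massage stone, round pebble 36 mm across, 22 thick, 45 g; flats 12 mm across, rim curving under so that a thin lip slips beneath when a wall backs the stone. Origin: centre of its underside. Lies flat in the bin, about 40 mm from the first towards -y, up to 18 mm clear of the +x wall.
There are look-alikes about, which are no part of the job. Leave any black look-alike of the scoop alone. What is shaped like the stone_a but orange is not meant.

How it is judged (in metres and radians):
On the way:
1. the scoop is lifted level with both stones lying in its pan (height (world z) of scoop above 0.05 m and angle between scoop's own z axis and vertical below 0.5 rad and x of stone_a in the frame of scoop between -0.045 and 0.048 m and y of stone_a in the frame of scoop between -0.043 and 0.043 m and z of stone_a in the frame of scoop between -0.002 and 0.03 m and x of stone_b in the frame of scoop between -0.045 and 0.048 m and y of stone_b in the frame of scoop between -0.043 and 0.043 m and z of stone_b in the frame of scoop between -0.002 and 0.03 m), for 0.2 s.
At the end, for the whole second after the job is handed in: The scoop stands flat on the table (within 3 mm, tilt under 0.1 rad), at rest, not touching the bin; both stones' centres lie in its pan: scoop x -45 to +48 mm, y within 43 mm, at most 30 mm above its underside (x of stone_a in the frame of scoop between -0.045 and 0.048 m and y of stone_a in the frame of scoop between -0.043 and 0.043 m and z of stone_a in the frame of scoop between -0.002 and 0.03 m and x of stone_b in the frame of scoop between -0.045 and 0.048 m and y of stone_b in the frame of scoop between -0.043 and 0.043 m and z of stone_b in the frame of scoop between -0.002 and 0.03 m and height (world z) of scoop between -0.003 and 0.003 m and angle between scoop's own z axis and vertical below 0.1 rad and linear speed of scoop below 0.02 m/s and contact force between scoop and bin below 0.1 N).
It fails at once if the fingers touch a stone (contact force between the fingers and stone_a above 0.5 N or contact force between the fingers and stone_b above 0.5 N).
It also fails if it takes over 64 s, if anything falls off the work surface, if the arm or the gripper's body presses on something with over 40 N, if the wrist force passes 120 N, or if a joint passes its speed limit or range.

### The arm

A 6-joint arm with a two-finger parallel gripper is mounted at the origin on the work surface. World frame = base frame: x ahead of the robot, y to its left, z up, the work surface at z = 0. Lengths are in m, angles in degrees, forces in N, time in s.
With the tool pointing down it reaches from about 0.35 to 0.875 m from the base axis. Payload 4.2 kg.
Tool frame: the origin (TCP) lies midway between the tips of the shut fingers; the grasp point (between the pads) lies 19 mm behind it; y points along the fingers, z is the direction in which the jaws open and shut, and the axes are right-handed (so a half turn about y gives the same grasp; the last joint's range is limited). The gripper opens to 87 mm and grips with 3 to 60 N. Pads are 19 mm wide; open, the fingers measure 117 mm over their backs; the gripper's body (75 mm by 190 mm) begins 51 mm behind the grasp point.
Start: joints at [91.135, 22.042, 0.453, 0, -68.411, -14.817], TCP at [0.148, 0.607, 0.223] pointing down, gripper open.
Joint ranges: [-179.83, 179.83], [-69.29, 118.12], [-61.27, 80.66], [-181.25, 117.63], [-171.15, -9.14], [-177.46, 177.46]. Speed limits (degrees/s): [159.86, 159.86, 180, 180, 180, 180].

### API

Orientations are given as [roll, pitch, yaw] about the fixed x, y, z axes, in that order (R = Rz(yaw) Ry(pitch) Rx(roll)).
In Python, from workcell import env gives the robot as it stands. The module is installed in compiled form; this text tells all that it offers. Calls block until the motion is done:
- env.goto(position, orientation): joint-space move of the TCP to a pose.
- env.move_straight(position, rotation=None, rate=0.15, force_limit=None): straight line of the TCP; rotation=None keeps the orientation; rate is the mean speed in m/s. With force_limit (N) it stops when the force on the tool has changed by that much, and returns True; else False.
- env.set_joints(angles): joint-space move.
- env.gripper_to(opening, grasp_force=None): opening from 0.0 (shut) to 1.0 (fully open); grasp_force is the grip in N (None keeps the last); returns when the fingers have stopped.
- env.dwell(seconds).
- env.inverse_kinematics(position, orientation): joint angles nearest the present ones, or None.
- env.read_state(): the state.
- env.grab_frame(name): name is "scene" or "top" or "wrist"; returns a dict with "image" (384x512x3 uint8, blue, green, red), "fx", "fy", "cx", "cy" (pixels), "position" and "orientation" of the camera in the world. Camera axes: x right, y up, looking along -z (the intrinsics and any distortion apply to the point x, -y, -z); pixel columns grow to the right and rows downward; lengths in m; the calibration is good to about 2 mm. The wrist camera is an equidistant fisheye: a pixel r from the principal point sees the ray r / f radians off the axis. A picture is of the moment at which its call begins. There is no depth.
A pose or a line that the arm cannot do raises env.Unreachable and nothing moves.
- env.close_job(): hands the job in, once; it reports no verdict.
Trained networks look in a picture, given as the dict that the camera call returned (one of the last four; its "shot" number tells which), for a name from the list of things; names that differ only in an ending like _2 or _b are one class to them, and where a whole thing is asked for, a point or a joint stands for the part that bears it (a point fixed in the world has none). Each returns a list of dicts, best first, with "score" (0 to 1); they miss things now and then, are a little off and sometimes report something else, mostly with a low value. They report only what shows in the picture. A call takes as long as a camera call. They do not tell look-alikes from the thing itself.
- env.search_frame(picture, thing): "xyz" ([x, y, z] in m, in world coordinates, good to about 4 mm: the middle of the surface that is visible of it).
- env.trace(picture, thing): "mask" (384x512 bool, what is visible of it).
The state is a dict: "clock": time; "joint_positions": joint angles; "qvel": joint speeds; "joint_torque": joint torques, N m; "position": TCP position; "tool_rot": TCP orientation; "force": force on the tool from outside, world axes, zero at the start; "wrist_torque": the same for the moment, N m; "opening": opening from 0.0 (shut) to 1.0 (fully open).
Only numpy, scipy, OpenCV 4.12 (cv2) and the standard library are available. Lean on these libraries where they do the work, as an engineer would, in place of code of your own. Each camera call takes 0.05 s, during which the arm holds its last target.

## Working session

There is one attempt and no reset: what is moved stays moved. The work goes in short steps, each a Python script; the robot and the scene stay as the last script left them, time stands still between calls to the robot, and variables do not carry over. Pictures are saved under pics/ and viewed, and the job is handed in when it is done.

```bash
mkdir -p pics; cat > h.py <<'E'
from workcell import env
import numpy as np, cv2
from scipy.spatial.transform import Rotation as R
def rot(o): return R.from_euler('xyz',o,degrees=True).as_matrix()
def save(f,n): cv2.imwrite('pics/'+n,f['image'])
def proj(f,p):
    c=rot(f['orientation']).T@(np.array(p)-f['position']); x,y,z=c[0],-c[1],-c[2]
    return f['cx']+f['fx']*x/z, f['cy']+f['fy']*y/z
def unproj(f,u,v,z):
    d=rot(f['orientation'])@np.array([(u-f['cx'])/f['fx'],-(v-f['cy'])/f['fy'],-1]); p=np.array(f['position'])
    return p+d*(z-p[2])/d[2]
E
python3 - <<'E'
from h import *
print(env.read_state())
for n in['scene','top']:
    f=env.grab_frame(n); save(f,n+'0.png'); print(n,{k:f[k] for k in f if k!='image'})
    for t in['scoop','bin','stone_a']:
        for d in env.search_frame(f,t): print(t,np.round(d['xyz'],4),round(d['score'],2), np.round(proj(f,d['xyz'])))
E
```

```text
{'clock': 0.0, 'joint_positions': array([ 9.11337764e+01,  2.20918953e+01,  3.78880181e-01, -2.77954080e-02,
       -6.84104363e+01, -1.48165567e+01]), 'qvel': array([ 0.07487459,  0.01387774, -0.02296966,  0.06831148, -0.10953946,
        0.00271056]), 'joint_torque': array([-1.84133343e-03, -3.90659344e+01,  1.87393159e+01,  4.21976969e+00,
        1.09062347e-02, -1.97122949e-04]), 'position': array([0.14768638, 0.60667977, 0.2214446 ]), 'tool_rot': array([-8.98740476e+01,  6.60553285e-03,  1.66306972e+02]), 'force': array([ 0.17636702, -0.76911179,  0.67072575]), 'wrist_torque': array([-0.00146663, -0.04682103, -0.02885355]), 'opening': 1.000943616504522}
scene {'fx': 455.2969727362758, 'fy': 455.2969727362758, 'cx': 256.5521490377276, 'cy': 186.0893379186975, 'position': array([ 1.2237911 , -0.15331454,  1.01888275]), 'orientation': array([33.04809064, -0.94990817, 83.65598604]), 'shot': 1}
scoop [ 0.5349 -0.1938  0.0014] 0.85 [207. 180.]
scoop [ 0.5686 -0.3725  0.0038] 0.81 [139. 196.]
bin [0.5143 0.187  0.0029] 0.9 [344. 162.]
stone_a [0.701  0.2462 0.018 ] 0.67 [384. 216.]
stone_a [0.6062 0.1813 0.0222] 0.66 [351. 186.]
top {'fx': 441.51517025686815, 'fy': 441.51517025686815, 'cx': 262.27754177543557, 'cy': 196.94579191723219, 'position': array([ 0.43661791, -0.05321223,  0.90701158]), 'orientation': array([ 11.33618104,  -1.64474872, -90.12372188]), 'shot': 2}
scoop [ 5.746e-01 -3.705e-01  5.000e-04] 0.88 [401. 218.]
scoop [ 0.5488 -0.1873  0.0012] 0.87 [314. 230.]
bin [ 0.5143  0.1859 -0.0019] 0.92 [132. 247.]
stone_a [0.6018 0.176  0.0238] 0.79 [136. 202.]
stone_a [0.6088 0.2177 0.0256] 0.58 [115. 199.]
```

```bash
python3 - <<'E'
import cv2,numpy as np
a=cv2.imread('pics/scene0.png');b=cv2.imread('pics/top0.png')
cv2.imwrite('pics/s0c.png',cv2.resize(a[100:300,80:440],None,fx=2.2,fy=2.2,interpolation=2))
cv2.imwrite('pics/t0c.png',cv2.resize(b[140:320,70:460],None,fx=2,fy=2,interpolation=2))
E
```

```text
(no output)
```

View pics/s0c.png

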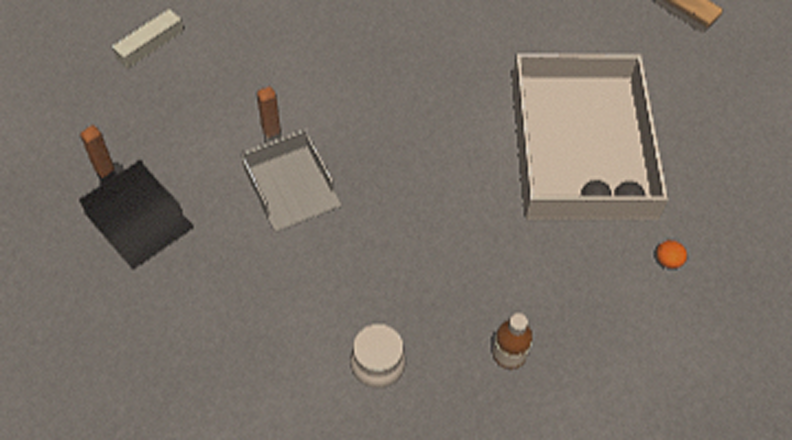

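View pics/t0c.png

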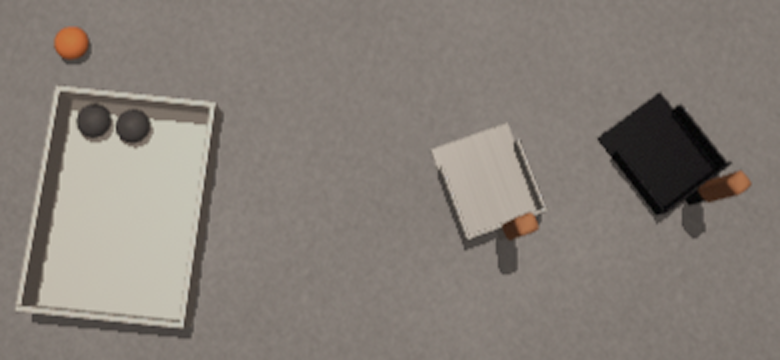

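Candidates: two scoops, black at scene (139,196) and bare steel at scene (207,180) / top (314,230). I take the steel one. The dark grey stones at top (116,199) and (137,203) lie in the bin; the orange look-alike at top (105,161) is outside it. Next I confirm this with enlarged crops and pick corners.

```bash
python3 - <<'E'
import cv2,numpy as np
a=cv2.imread('pics/scene0.png');b=cv2.imread('pics/top0.png')
def crop(im,x0,y0,w,h,s,n):
    c=cv2.resize(im[y0:y0+h,x0:x0+w],None,fx=s,fy=s,interpolation=cv2.INTER_CUBIC)
    for i in range(0,w,10):
        cv2.line(c,(i*s,0),(i*s,6 if (x0+i)%50 else 20),(0,255,255),1)
        if (x0+i)%20==0: cv2.putText(c,str(x0+i),(i*s,30),0,.4,(0,255,255),1)
    for i in range(0,h,10):
        cv2.line(c,(0,i*s),(6,i*s),(0,255,255),1)
        if (y0+i)%20==0: cv2.putText(c,str(y0+i),(8,i*s+4),0,.4,(0,255,255),1)
    cv2.imwrite('pics/'+n,c)
crop(b,280,180,70,70,8,'t_scoop.png'); crop(b,70,170,120,140,4,'t_bin.png')
crop(a,180,130,70,80,7,'s_scoop.png'); crop(a,310,120,80,80,7,'s_bin.png')
E
```

```text
(no output)
```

View pics/t_scoop.png

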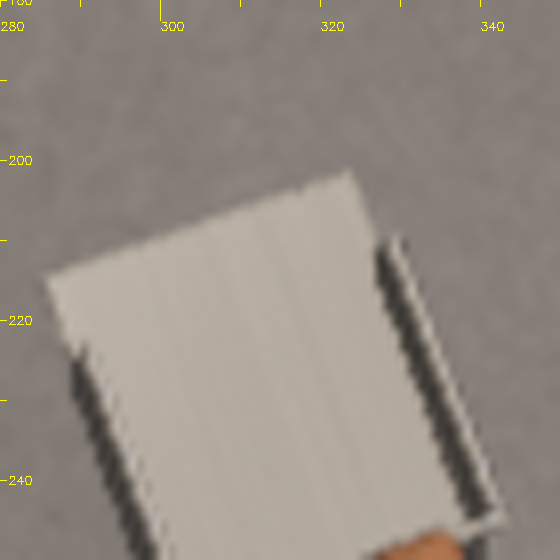

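View pics/t_bin.png

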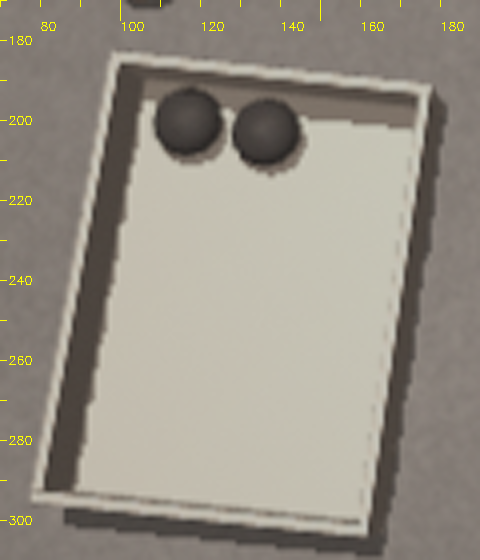

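View pics/s_scoop.png

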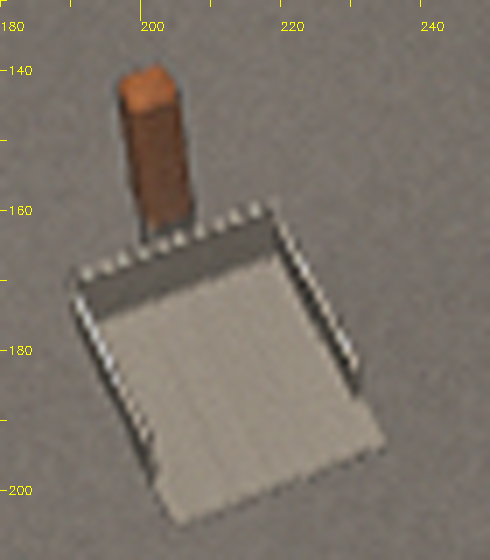

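View pics/s_bin.png

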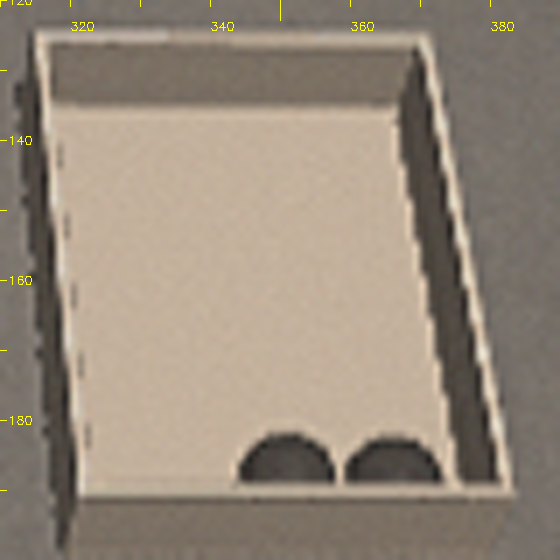

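```bash
cat >> h.py <<'E'
import pickle
from scipy.optimize import least_squares
def fitpose(fs,obs,x0,z0=0.):
    def res(q):
        c,s=np.cos(q[2]),np.sin(q[2]);o=[]
        for k,P,uv in obs:
            w=[q[0]+c*P[0]-s*P[1],q[1]+s*P[0]+c*P[1],P[2]+z0]
            o+=list(np.subtract(proj(fs[k],w),uv))
        return o
    r=least_squares(res,x0); return r.x,np.array(res(r.x)).reshape(-1,2)
E
python3 - <<'E'
from h import *
T=dict(fx=441.51517025686815,fy=441.51517025686815,cx=262.27754177543557,cy=196.94579191723219,position=np.array([0.43661791,-0.05321223,0.90701158]),orientation=np.array([11.33618104,-1.64474872,-90.12372188]))
S=dict(fx=455.2969727362758,fy=455.2969727362758,cx=256.5521490377276,cy=186.0893379186975,position=np.array([1.2237911,-0.15331454,1.01888275]),orientation=np.array([33.04809064,-0.94990817,83.65598604]))
fs={'T':T,'S':S}; pickle.dump(fs,open('cams.pkl','wb'))
so=[('T',(.05,.043,.002),(285.1,214.1)),('T',(.05,-.043,.002),(323.5,200.75)),('T',(-.05,-.043,.034),(342.6,244.25)),
('S',(.05,-.043,.002),(205.2,204.5)),('S',(.05,.043,.002),(234.5,192.8)),('S',(-.056,0,.12),(200.6,141.2)),('S',(-.05,-.043,.034),(190.6,169.5)),('S',(-.05,.043,.034),(217.8,158.8))]
bo=[('T',(.11,.08,.045),(98.25,182.5)),('T',(.11,-.08,.045),(178.25,191.25)),('T',(-.11,.08,.045),(77.75,294.5)),('T',(-.11,-.08,.045),(160.75,303.5)),
('S',(-.11,-.08,.045),(314.9,124.2)),('S',(-.11,.08,.045),(370.8,124.2)),('S',(.11,.08,.045),(383.1,190.2)),('S',(.11,-.08,.045),(320.6,190.2))]
for n,o,x0 in(('scoop',so,[.54,-.19,0.3]),('bin',bo,[.51,.19,0])):
    for sub in('TS','T','S'):
        q,r=fitpose(fs,[k for k in o if k[0] in sub],x0); print(n,sub,np.round(q[:2],4),np.degrees(q[2]).round(2)); 
        if sub=='TS': print(r.round(1).tolist()); 
        if n=='bin':
            for uv in((116.5,200),(136,202.25)):
                p=unproj(T,*uv,.015)[:2]-q[:2]; c,s=np.cos(q[2]),np.sin(q[2]); print('  stone',np.round([c*p[0]+s*p[1],-s*p[0]+c*p[1]],4))
E
```

```text
scoop TS [ 0.5498 -0.1813] 18.97
[[-1.2, -0.6], [-1.1, -0.3], [0.1, -0.1], [-1.4, 0.1], [-0.3, 0.0], [-0.3, 0.2], [-1.8, -0.8], [1.1, -1.0]]
scoop T [ 0.5492 -0.1827] 18.6
scoop S [ 0.5508 -0.1797] 20.16
bin TS [0.5215 0.1818] -6.19
[[-1.1, -1.0], [-0.9, -0.9], [-1.6, -0.1], [-0.1, 0.0], [-1.8, -0.6], [-1.0, -0.1], [-1.3, -0.2], [-1.4, -0.6]]
  stone [0.0821 0.0455]
  stone [0.0819 0.0055]
bin T [0.5206 0.1799] -6.29
  stone [0.0827 0.0476]
  stone [0.0825 0.0076]
bin S [0.523  0.1851] -6.11
  stone [0.081  0.0419]
  stone [0.0807 0.0019]
```

```bash
python3 - <<'E'
from h import *
psi=18.9; c,s=np.cos(np.radians(psi)),np.sin(np.radians(psi))
o=np.array([.5496,-.1818]); g=o-.056*np.array([c,s]); print(g)
for y in(psi-90,psi+90):
    print(y,env.inverse_kinematics([*g,.08],[-90,0,y]), env.inverse_kinematics([.55,.2,.09],[-90,0,y-25]))
E
```

```text
[ 0.49661922 -0.19993938]
-71.1 [-4.56266477e+00  2.20564847e+01 -2.28355875e+01 -2.54444375e-14
 -4.51079278e+01 -1.56537335e+02] [ 35.82910831  25.42986624 -15.13600188   0.         -49.43413189
 138.07089169]
108.9 [-4.56266477e+00  2.20564847e+01 -2.28355875e+01  2.54444375e-14
 -4.51079278e+01  2.34626648e+01] [ 35.82910831  25.42986624 -15.13600188   0.         -49.43413189
 -41.92910831]
```

```bash
python3 - <<'E'
from h import *
psi=18.9; c,s=np.cos(np.radians(psi)),np.sin(np.radians(psi))
o=np.array([.5496,-.1818]); g=o-.056*np.array([c,s])
env.goto([*g,.20],[-90,0,psi+90])
f=env.grab_frame('wrist'); save(f,'w1.png')
f=env.grab_frame('scene'); save(f,'s1.png')
print(env.read_state()['clock'])
E
```

```text
3.5833
```

View pics/w1.png

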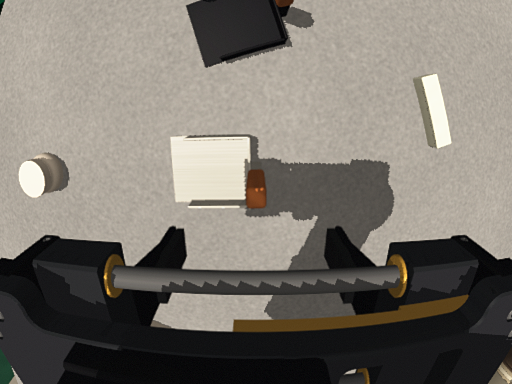

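View pics/s1.png

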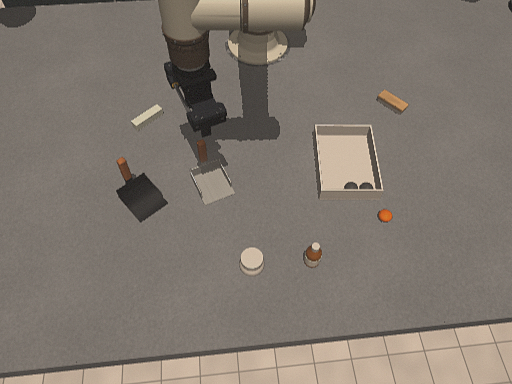

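```bash
cat >> h.py <<'E'
def projw(f,p):
    c=rot(f['orientation']).T@(np.array(p)-f['position']); v=np.array([c[0],-c[1],-c[2]])
    th=np.arctan2(np.hypot(v[0],v[1]),v[2]); d=v[:2]/np.hypot(v[0],v[1])
    return f['cx']+f['fx']*th*d[0], f['cy']+f['fy']*th*d[1]
E
python3 - <<'E'
from h import *
f=env.grab_frame('wrist'); q=(.5496,-.1818,np.radians(18.9)); c,s=np.cos(q[2]),np.sin(q[2])
im=f['image'].copy()
for P in[(.05,.043,.002),(.05,-.043,.002),(-.056,0,.12),(-.065,.01,.12),(-.047,.01,.12),(-.065,-.01,.12),(-.047,-.01,.12)]:
    u=projw(f,(q[0]+c*P[0]-s*P[1],q[1]+s*P[0]+c*P[1],P[2])); print(P,np.round(u,1))
    cv2.circle(im,(round(u[0]*16+8),round(u[1]*16+8)),16,(0,0,255),-1,shift=4)
cv2.imwrite('pics/w1c.png',cv2.resize(im[120:220,150:300],None,fx=5,fy=5,interpolation=cv2.INTER_NEAREST))
E
```

```text
(0.05, 0.043, 0.002) [175.5 201.4]
(0.05, -0.043, 0.002) [171. 136.]
(-0.056, 0, 0.12) [256.5 199.7]
(-0.065, 0.01, 0.12) [266.8 210.6]
(-0.047, 0.01, 0.12) [246.2 210.5]
(-0.065, -0.01, 0.12) [267.1 188.6]
(-0.047, -0.01, 0.12) [246.  188.6]
```

View pics/w1c.png

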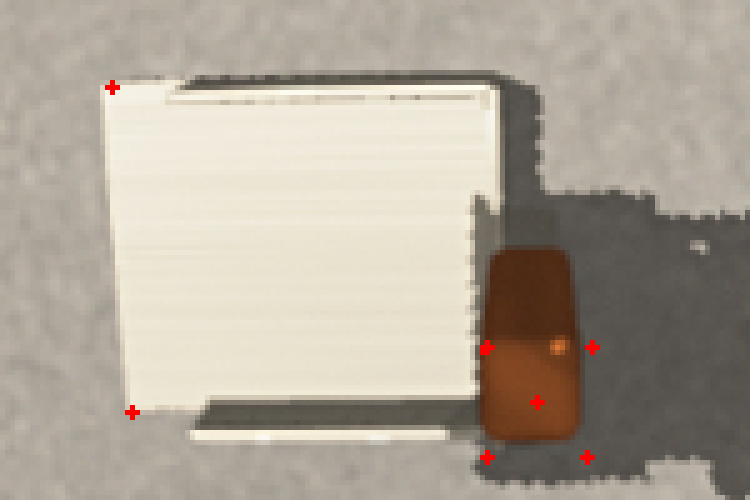

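```bash
python3 - <<'E'
from h import *
psi=18.9; c,s=np.cos(np.radians(psi)),np.sin(np.radians(psi))
o=np.array([.5496,-.1818]); P=np.array([-.055,-.0015]); g=o+[c*P[0]-s*P[1],s*P[0]+c*P[1]]
r=[-90,0,psi+90]
env.move_straight([*g,.08],r,rate=.12,force_limit=15)
print(env.read_state()['position'])
env.gripper_to(0.0,60)
st=env.read_state(); print(st['opening'],st['opening']*87,st['force'],st['position'],st['clock'])
env.move_straight([*g,.18],r,rate=.12)
f=env.grab_frame('wrist'); save(f,'w2.png')
f=env.grab_frame('scene'); save(f,'s2.png')
st=env.read_state(); print(st['opening'],st['force'],st['wrist_torque'],st['position'],st['tool_rot'],st['clock'])
E
```

```text
[ 0.49868929 -0.20113694  0.0807205 ]
0.20384309127722877 17.734348941118903 [-0.89696719  0.60446994  0.74603861] [ 0.49787715 -0.20103588  0.07997657] 5.9083
0.2007287035121118 [ 0.47936605 -0.41085523 -1.09624143] [ 0.0995637  -0.04671244 -0.01693313] [ 0.49742588 -0.20087465  0.17889579] [-8.98853617e+01 -6.70862770e-02  1.08892595e+02] 6.9917
```

View pics/w2.png

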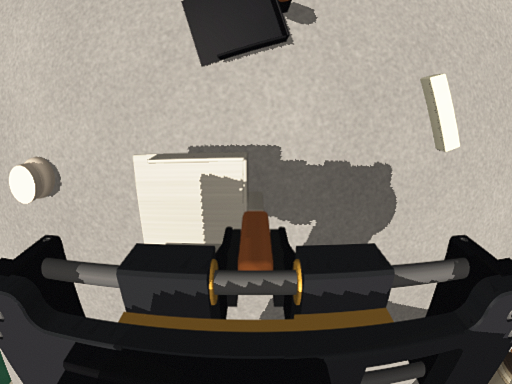

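View pics/s2.png

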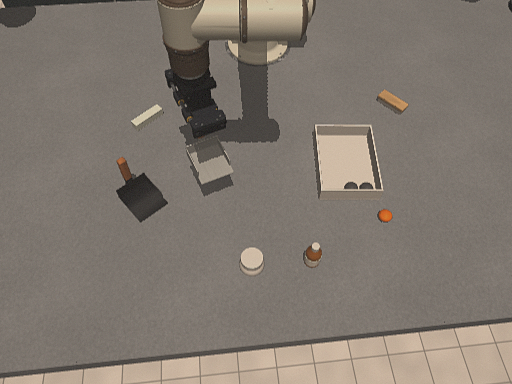

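```bash
cat >> h.py <<'E'
CFG=dict(b=(.522,.180,-6.25),t=(-.056,0.,.080))
def tcp(p,pitch=0,cfg=CFG,lip=False,dyaw=0):
    """p: scoop origin (or lip underside edge) in bin frame; returns TCP pos, rpy"""
    bx,by,ba=cfg['b']; B=R.from_euler('z',ba,degrees=True); S=B*R.from_euler('z',dyaw,degrees=True)*R.from_euler('y',pitch,degrees=True)
    w=np.array([bx,by,0])+B.apply(p)
    t=np.array(cfg['t'])-([.05,0,0] if lip else [0,0,0])
    T=S*R.from_euler('z',90,degrees=True)*R.from_euler('x',-90,degrees=True)
    return w+S.apply(t), T.as_euler('xyz',degrees=True)
E
python3 - <<'E'
from h import *
p,o=tcp((-.02,.0275,.09)); print(p,o)
st=env.read_state()
env.goto(p,o)
for n in('wrist','top','scene'):
    f=env.grab_frame(n); save(f,n[0]+'3.png'); pickle.dump({k:v for k,v in f.items()},open(n[0]+'3.pkl','wb'))
st=env.read_state(); print(st['position'],st['tool_rot'],st['clock'])
E
```

```text
[0.44944556 0.21561043 0.17      ] [-9.00000000e+01 -1.27222187e-14  8.37500000e+01]
[0.44979413 0.21486695 0.16996332] [-8.99974354e+01  8.05717396e-03  8.36727643e+01] 8.6917
```

View pics/w3.png

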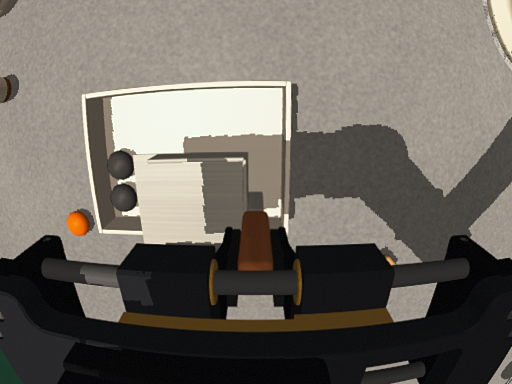

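View pics/t3.png

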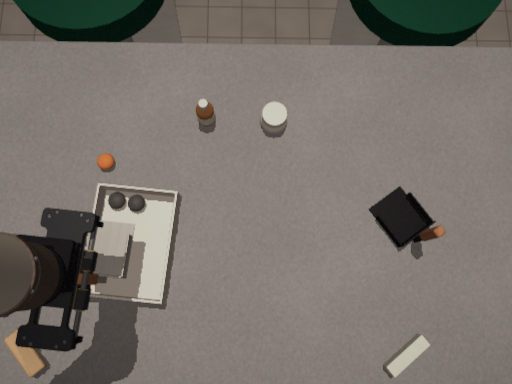

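View pics/s3.png

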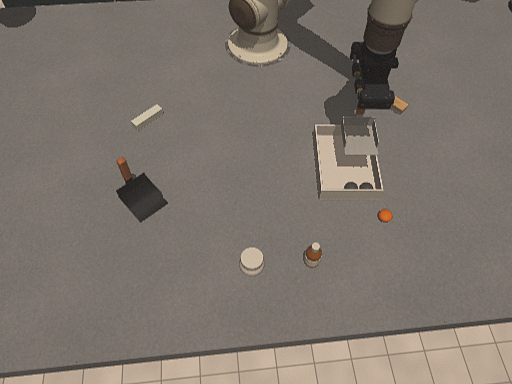

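```bash
cat >> h.py <<'E'
def b2w(P,cfg=CFG):
    bx,by,ba=cfg['b']; return np.array([bx,by,0])+R.from_euler('z',ba,degrees=True).apply(P)
def s2w(P,st,cfg=CFG):
    T=R.from_euler('xyz',st['tool_rot'],degrees=True)*(R.from_euler('z',90,degrees=True)*R.from_euler('x',-90,degrees=True)).inv()
    return np.array(st['position'])+T.apply(np.array(P)-cfg['t'])
BP=[(.11,.08,.045),(.11,-.08,.045),(-.11,.08,.045),(-.11,-.08,.045),(.105,-.075,.004),(.105,.075,.004),(-.105,.075,.004),(-.105,-.075,.004)]
SP=[(.05,.043,.002),(.05,-.043,.002),(.028,-.043,.026),(.028,.043,.026),(-.05,-.043,.034)]
def overlay(f,st,box,s,name,wr):
    pr=projw if wr else proj; x0,y0,w,h=box
    c=cv2.resize(f['image'][y0:y0+h,x0:x0+w],None,fx=s,fy=s,interpolation=cv2.INTER_CUBIC)
    for L,fn,col in((BP,lambda P:b2w(P),(0,0,255)),(SP,lambda P:s2w(P,st),(255,0,0))):
        for P in L:
            u=pr(f,fn(P)); q=(int((u[0]-x0+.5)*s),int((u[1]-y0+.5)*s)); cv2.drawMarker(c,q,col,0,10,1)
    cv2.imwrite('pics/'+name,c)
E
python3 - <<'E'
from h import *
st=env.read_state(); pickle.dump(st,open('st3.pkl','wb'))
overlay(pickle.load(open('w3.pkl','rb')),st,(70,70,240,180),3,'w3o.png',True)
overlay(pickle.load(open('t3.pkl','rb')),st,(70,170,120,140),4,'t3o.png',False)
E
```

```text
(no output)
```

View pics/w3o.png

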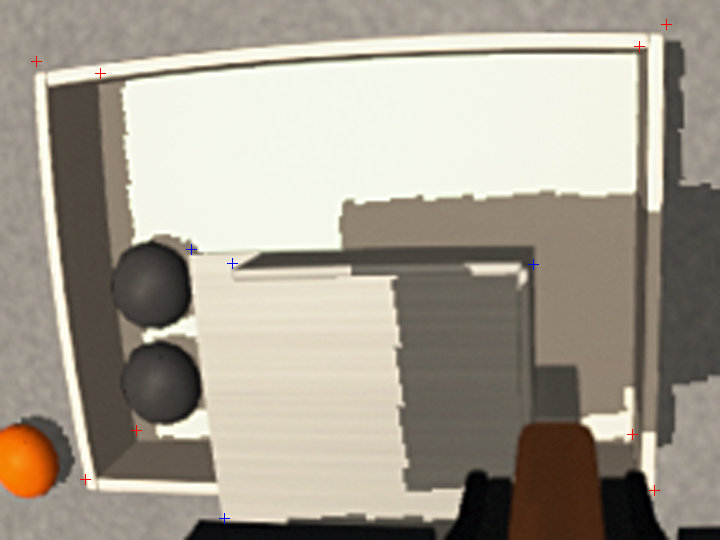

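View pics/t3o.png

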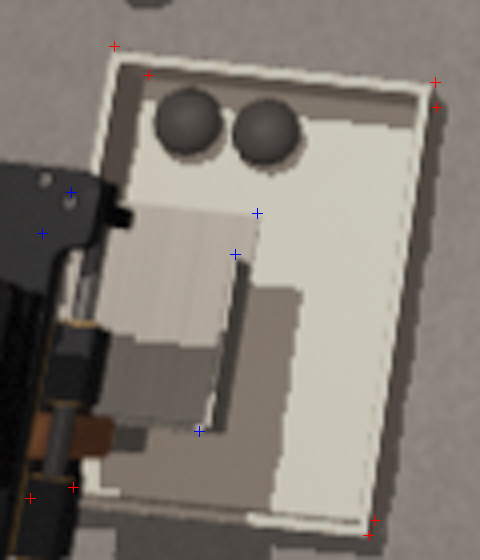

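```bash
python3 - <<'E'
from h import *
f=pickle.load(open('w3.pkl','rb')); st=pickle.load(open('st3.pkl','rb'))
px=lambda c:(c[0]/3+70-.5,c[1]/3+70-.5)
obs=[((.11,-.08,.045),(38,75)),((-.11,-.08,.045),(663,35)),((.11,.08,.045),(87,490))]
def res(q):
    o=[]
    for P,c in obs: o+=list(np.subtract(projw(f,b2w(P,dict(b=q))),px(c)))
    return o
r=least_squares(res,[.522,.18,-6.25],x_scale=[.001,.001,.1]); print(r.x,np.round(res(r.x),1))
so=[((.05,-.043,.002),(190,254)),((.028,-.043,.026),(233,273)),((-.05,-.043,.034),(528,264))]
def rs(q):
    o=[]
    for P,c in so:
        Q=np.array(P)+[q[0],q[1],0]; a=np.radians(q[2]); Q=np.array([-.056,0,0])+R.from_euler('z',a).apply(Q-[-.056,0,0])
        o+=list(np.subtract(projw(f,s2w(Q,st)),px(c)))
    return o
r2=least_squares(rs,[0,0,0],x_scale=[.001,.001,.1]); print(r2.x,np.round(rs(r2.x),1))
# stones
c,s=np.cos(np.radians(r.x[2])),np.sin(np.radians(r.x[2]))
for cc in((163,383),(152,284)):
    def rr(q): return np.subtract(projw(f,b2w((q[0],q[1],.015),dict(b=r.x))),px(cc))
    print('stone',least_squares(rr,[.08,.03]).x)
E
```

```text
[ 0.52280611  0.18405889 -6.01825405] [-1.  -0.1  0.6  0.1  0.2  0. ]
[-1.36862112e-04 -1.85314139e-04  1.25828091e+00] [-0.1  1.  -0.8 -1.1  0.8  0.2]
stone [0.08295757 0.04542184]
stone [0.08240301 0.00477509]
```

```bash
sed -i "s/^CFG=.*/CFG=dict(b=(.5226,.1835,-6.1),t=(-.056,0.,.080))/" h.py; python3 - <<'E'
from h import *
p,o=tcp((.050,.0265,.065),8,lip=True,dyaw=-.7); env.move_straight(p,o,rate=.12)
p,o=tcp((.050,.0265,.012),8,lip=True,dyaw=-.7); print(env.move_straight(p,o,rate=.08,force_limit=8))
st=env.read_state(); print(st['position'],p,st['force'],st['clock'])
pickle.dump(st,open('st4.pkl','wb'))
for n in('wrist','top','scene'):
    f=env.grab_frame(n); pickle.dump(f,open(n[0]+'4.pkl','wb'))
    if n=='wrist': overlay(f,st,(70,70,240,180),3,'w4o.png',True)
    if n=='top': overlay(f,st,(70,170,120,140),4,'t4o.png',False)
    if n=='scene': overlay(f,st,(300,100,110,110),5,'s4o.png',False)
E
```

```text
False
[0.4823002  0.21590649 0.10640992] [0.48195841 0.21564714 0.10597379] [ 0.24485048  0.16646518 -2.23292362] 9.9417
```

View pics/w4o.png

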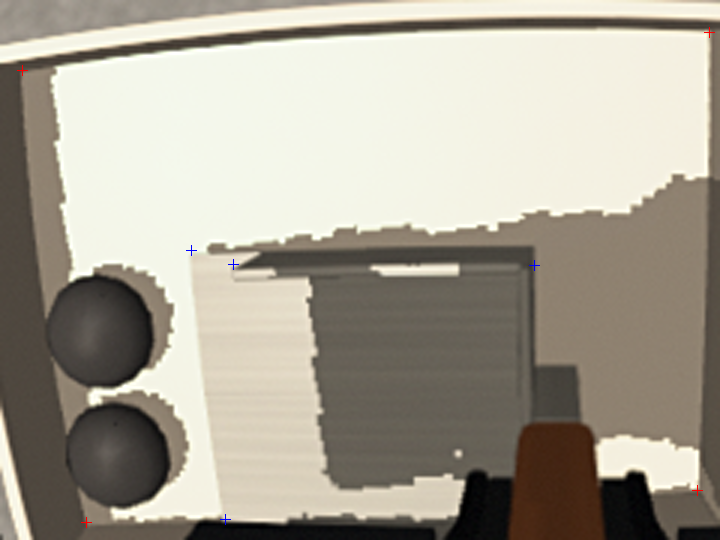

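View pics/t4o.png

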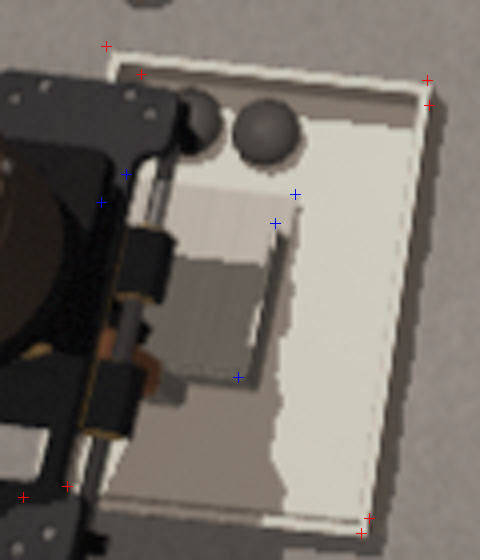

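View pics/s4o.png

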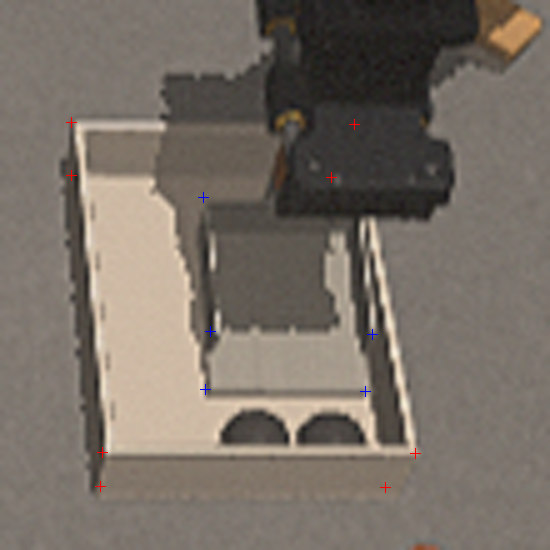

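```bash
python3 - <<'E'
from h import *
p,o=tcp((.050,.0265,-.004),8,lip=True,dyaw=-.7)
print(env.move_straight(p,o,rate=.03,force_limit=4))
st=env.read_state(); print(st['position'],p,st['force'],st['wrist_torque'],st['clock'])
E
```

```text
True
[0.48213552 0.21590496 0.09761788] [0.48195841 0.21564714 0.08997379] [-0.42071746 -0.10700804  1.81599091] [ 0.01135182 -0.27132117 -0.00317542] 10.475
```

```bash
python3 - <<'E'
from h import *
p,o=tcp((.1075,.0265,.003),8,lip=True,dyaw=-.7)
print(env.move_straight(p,o,rate=.035,force_limit=25))
st=env.read_state(); print(st['position'],p,st['force'],st['wrist_torque'],st['tool_rot'],st['clock'])
f=env.grab_frame('wrist'); overlay(f,st,(70,70,240,180),3,'w5o.png',True)
f=env.grab_frame('scene'); overlay(f,st,(300,100,110,110),5,'s5o.png',False)
E
```

```text
False
[0.53578148 0.20898858 0.09826556] [0.53913284 0.20953695 0.09697379] [-9.59898115  1.63534136 12.17918443] [ 0.3787842   2.9707631  -0.03904899] [-81.61995921   0.14951487  83.23854891] 12.2917
```

View pics/w5o.png

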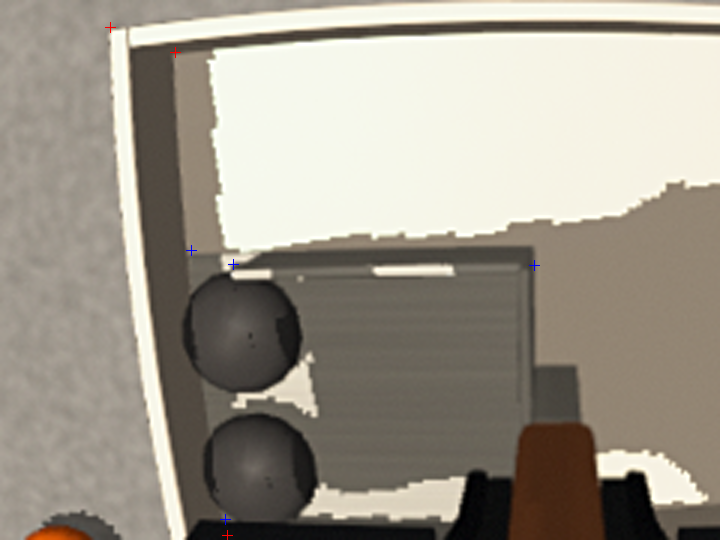

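View pics/s5o.png

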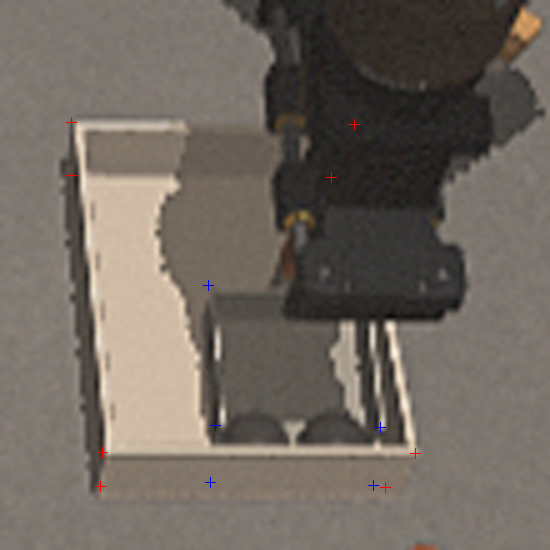

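```bash
python3 - <<'E'
from h import *
for x,z,a in((.1045,.0055,0),(.1035,.030,-12),(.0985,.032,-12)):
    p,o=tcp((x,.0265,z),a,lip=True,dyaw=-.7)
    print(env.move_straight(p,o,rate=.06,force_limit=35))
    st=env.read_state(); print(st['position'],p,st['force'],st['tool_rot'],st['clock'])
f=env.grab_frame('wrist'); overlay(f,st,(70,70,240,180),3,'w6o.png',True)
f=env.grab_frame('scene'); overlay(f,st,(300,100,110,110),5,'s6o.png',False)
E
```

```text
False
[0.52351787 0.21121583 0.08501191] [0.52406997 0.21129618 0.0855    ] [ 0.53197095 -0.60605295 -2.02530342] [-8.98851150e+01  5.16423824e-02  8.32271920e+01] 12.8583
False
[0.50975816 0.21335678 0.08632262] [0.50885976 0.21309758 0.08621317] [-0.11938976  0.72905868 -1.15540912] [-1.01977935e+02 -1.52954134e-02  8.31647757e+01] 13.4167
False
[0.50486767 0.21413393 0.08865748] [0.50388807 0.21362891 0.08821317] [-0.37582418 -0.41922373 -2.48967113] [-1.02037632e+02 -7.22027737e-02  8.31534853e+01] 13.6667
```

View pics/w6o.png

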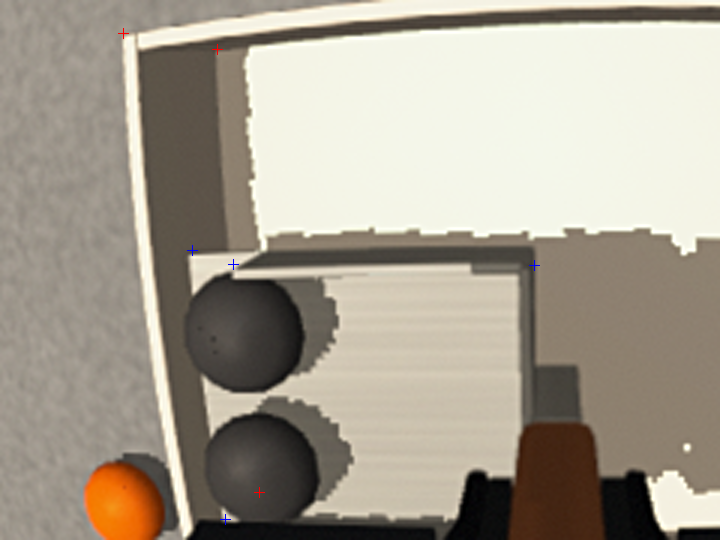

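View pics/s6o.png

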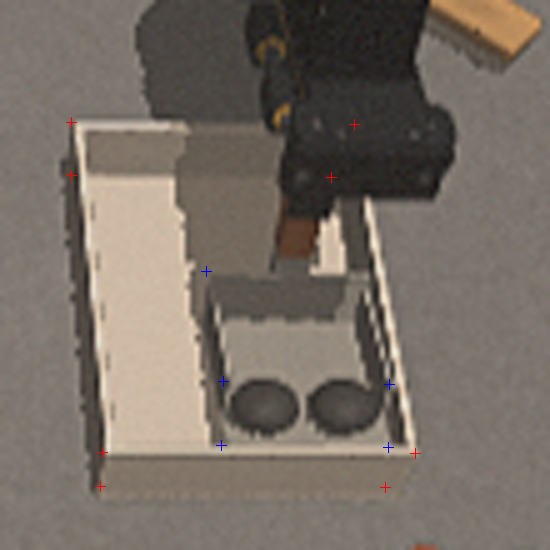

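```bash
python3 - <<'E'
from h import *
for x,z,a in((.095,.055,-20),):
    p,o=tcp((x,.0265,z),a,lip=True,dyaw=-.7)
    print(env.move_straight(p,o,rate=.05,force_limit=35))
env.dwell(.3)
st=env.read_state(); print(st['position'],p,st['force'],st['tool_rot'],st['clock'])
f=env.grab_frame('wrist'); overlay(f,st,(70,70,240,180),3,'w7o.png',True)
E
```

```text
False
[0.49409302 0.21511839 0.09399382] [0.49380224 0.21478851 0.09392127] [-0.44261774  1.22473661 -2.68449276] [-1.10007806e+02 -1.68557322e-02  8.31984680e+01] 14.7917
```

View pics/w7o.png

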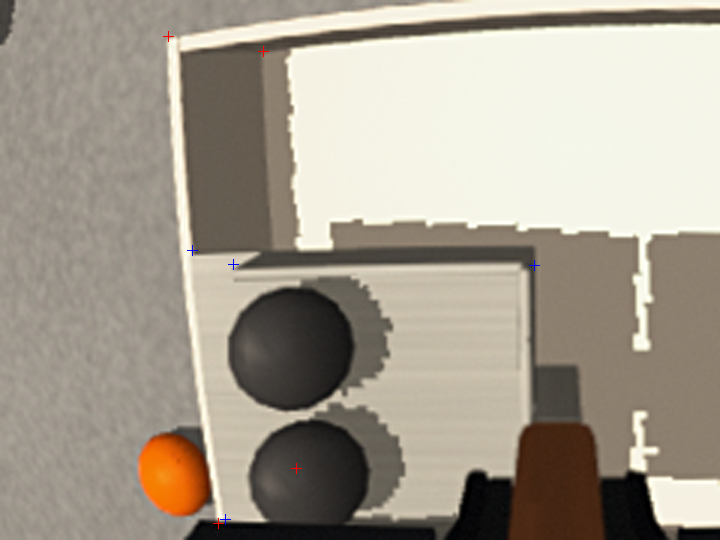

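```bash
python3 - <<'E'
from h import *
for P,a,r in(((.0,.0265,.11),-14,.06),((.0,-.23,.11),-14,.10),((.0,-.23,.06),-6,.06),((.0,-.23,.015),0,.05)):
    p,o=tcp(P,a,dyaw=-.7); print(env.move_straight(p,o,rate=r))
env.dwell(.2)
st=env.read_state(); print(st['position'],p,st['force'],st['tool_rot'],st['clock'])
f=env.grab_frame('wrist'); overlay(f,st,(70,70,240,180),3,'w8o.png',True)
f=env.grab_frame('scene'); overlay(f,st,(170,100,150,120),5,'s8o.png',False)
E
```

```text
False
False
False
False
[ 0.44252569 -0.03851884  0.09537281] [ 0.4425532 -0.0385671  0.095    ] [-0.19511608  0.20990578 -2.42814125] [-9.00432222e+01 -1.54252224e-02  8.32125090e+01] 21.2
```

View pics/w8o.png

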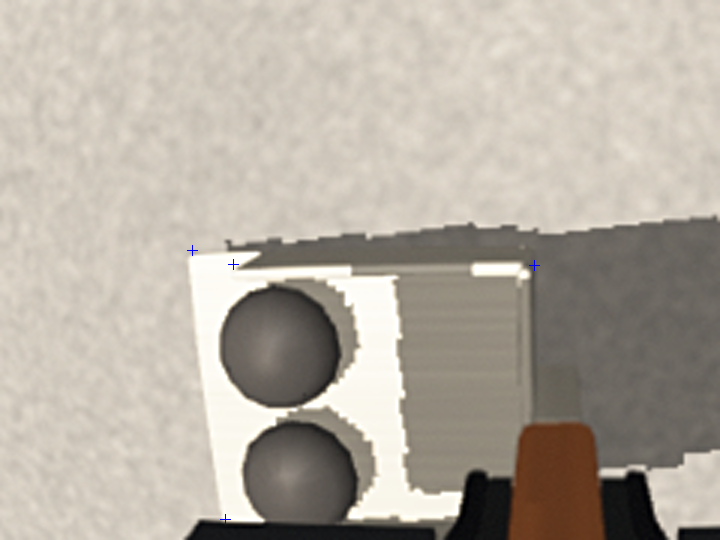

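View pics/s8o.png

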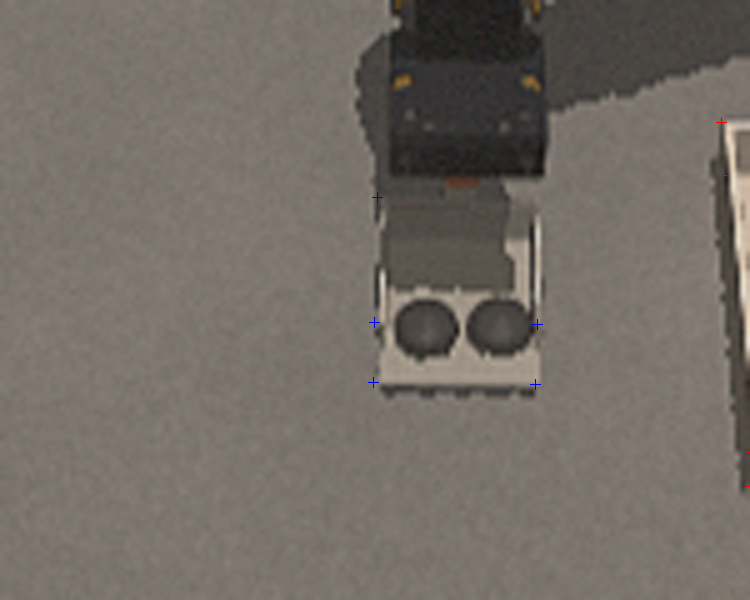

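Both stones lie in the pan (wrist crop (280,345) and (300,475)), about 25–30 mm behind the lip. Now I set it down.

```bash
python3 - <<'E'
from h import *
p,o=tcp((0,-.23,-.003),0,dyaw=-.7); print(env.move_straight(p,o,rate=.02,force_limit=3))
st=env.read_state(); print(st['position'],st['force'],st['clock'])
p=st['position']
env.gripper_to(.5,20)   # let go, partial
env.dwell(.2)
env.move_straight([p[0],p[1],.22],o,rate=.1)
env.dwell(.3)
st=env.read_state(); print(st['position'],st['opening'],st['clock'])
f=env.grab_frame('wrist'); save(f,'w9.png')
f=env.grab_frame('scene'); overlay(f,st,(170,100,150,120),5,'s9o.png',False)
E
```

```text
True
[ 0.44231761 -0.03864231  0.07992845] [-1.09905178 -0.33839908  4.044809  ] 22.0167
[ 0.44224196 -0.03866321  0.2197692 ] 0.5002702334770456 24.8333
```

View pics/w9.png

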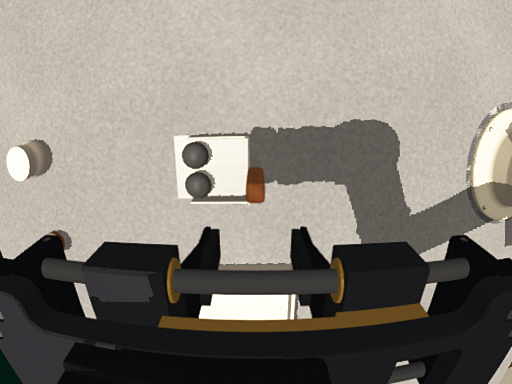

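View pics/s9o.png

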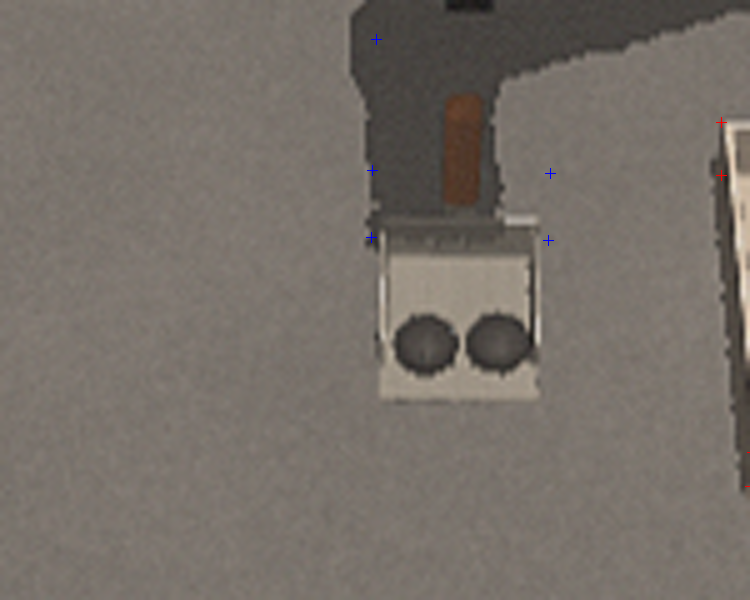

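The scoop stands flat on the table. Both stones lie in the pan at wrist (195,155) and (198,185), and the gripper is clear of it. The bin is well away from it, to the right in the scene picture.

```bash
python3 -c "
from h import *
env.close_job()"
```

```text
the job is handed in; nothing more can be done
```

The job is handed in at about 25 s of robot time. Both stones are in the steel scoop, which stands flat on the table, released and well clear of the bin.

- **What I did:** I gripped the steel scoop from above (not the black look-alike) and lowered it into the bin with the lip tilted down 8°. I pushed the lip along the floor under both stones to the far wall and tilted it back to 20°. Then I lifted it, carried it over and set it down level on the table.
- **Last checks:** The wrist and scene pictures show both stones between the side walls, about 25–30 mm behind the lip. The scoop touched down at the expected height (within 0.1 mm), and the gripper was withdrawn without disturbing it. The fingertips held about 80 mm above the pan underside, and the stones are 22 mm thick, so finger contact was not possible by geometry.
- **What disagreed:** The three cameras differed by up to about 5 mm on where the bin stood. I went with the wrist camera's fit, and the contact with the bin floor and the overlays agreed with it. The interface gives no verdict.

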